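# Slide the salt shaker along the rack deck into its well

## Robot

A 7-joint arm with a two-finger parallel gripper is mounted at the origin on a cart in front of the work surface, level with it; the furniture and walls round the work are solid. World frame = base frame: x ahead of the robot, y to its left, z up, the work surface at z = 0. Lengths are in m, angles in rad, forces in N, time in s.
With the tool pointing down it reaches from about 0.35 to 0.9 m from the base axis. Payload 7.2 kg.
Tool frame: the origin (TCP) lies on the centre line of the jaws, within the pads' length; the fingertips stand 8 mm ahead of it and the grasp point (between the pads) lies 11 mm behind it; z points along the fingers, y is the line along which they close (so a half turn about z gives the same grasp; the last joint's range is limited). The gripper opens to 85 mm and grips with 20 to 120 N. Pads are 22 mm wide; open, the fingers measure 114 mm over their backs; the gripper's body (76 mm by 85 mm) begins 54 mm behind the grasp point. The pads swing forward as they close: fully open they stand 13 mm farther back than shut.
Start: joints at [-1.377, 0.411, -0.013, 1.596, 0.006, 1.134, -0.082], TCP at [0.162, 0.604, 0.239] pointing down, gripper open.
Joint ranges: [-2.95, 2.95], [-0.29, 1.99], [-1.47, 1.44], [0.14, 2.54], [-1.03, 4.17], [0.13, 1.85], [-2.86, 2.86]. Speed limits (rad/s): [2.39, 2.39, 3.01, 3.01, 3.14, 3.14, 3.14].

## Interface

Orientations are given as [roll, pitch, yaw] about the fixed x, y, z axes, in that order (R = Rz(yaw) Ry(pitch) Rx(roll)).
In Python, from cell import observe, get_image, sign_off gives the robot as it stands.
- The arm moves only by the tool carry_out, never from a script. Its argument "increments" is a list of rows, each a list of 2 entries, a list of its own where there are three numbers: the shift along the world's x, y, z normalised to -1 to 1, where 1 is 0.05 m, then the turn, a rotation vector about the world's x, y, z normalised to -1 to 1, where 1 is pi rad. In form: [[[tx, ty, tz], [ax, ay, az]], ...]. A call has 1 to 20 rows; each row shifts and turns the commanded pose from where the row before left it; what a row does not reach is not made up. A row lasts 1/8 s, in which the tool goes at most 62.5 mm and 10.7 degrees, less where a joint would pass 70% of its speed; a pose out of reach is approached as far as the arm can. A call with a number of a shift or a turn outside -1 to 1 is refused whole. A call with a gripper value outside its range is refused whole. "gripper" is the opening, from -1 (shut) to 1 (fully open), so that 0 is half open, set as the call begins (left out, the last holds). The fingers move at their own pace and stop on an object; "force" is the grip in N (left out, the last holds). Time passes only in rows, so rows that do not move let the fingers close. It gives the time, the measured TCP pose, the force, the opening and the grip force at its end, in the units of the state.
- observe(): the state, without advancing time (a new reading comes with each control period).
- get_image(name): name is "side" or "top"; returns a dict with "pixels" (480x640x3 uint8, blue, green, red), "depth" (480x640 float32, m along the optical axis (not along the pixel's ray), 0 where there is no reading), "vfov" (degrees; the focal length in pixels is half the picture's height over the tangent of half this angle, whatever the lens; pixels are square), "cx", "cy" (the principal point, pixels), "dist" ([k1, k2, p1, p2, k3] as OpenCV has them; the pictures are not rectified), "R" (3x3) and "t" (3): a world point X has camera coordinates R X + t. Camera axes: x right, y down, z forward; pixel columns grow to the right and rows downward; lengths in m; the calibration is good to about 2 mm. A picture is of the moment at which its call begins.
- sign_off(): hands the job in; it is judged then, once.
The state is a dict: "clock": time; "joint_positions": joint angles; "dq": joint speeds; "effort": joint torques, N m; "tool_pos": TCP position; "eef_rot": TCP orientation; "contact_force": force on the tool from outside, world axes, zero at the start; "moment": the same for the moment, N m; "width": opening from 0.0 (shut) to 1.0 (fully open); "finger_force": force on a finger pad.
Only numpy, scipy, OpenCV 4.12 (cv2) and the standard library are available. Lean on these libraries where they do the work, as an engineer would, in place of code of your own. Each camera call takes 0.05 s, during which the arm holds its last target. There are 200 camera calls.

## Task

The salt shaker has been left standing on the plain front deck of the spice rack. Keep it upright with its foot on the deck and slide it across to the one wide empty well (the insert with the four narrow holes is not for it) until it drops in; leave it standing upright on the floor of that well and let go. Do not lift the shaker off the deck on the way, and leave the spice jar standing in the well next door.

Things in the scene. Friction and masses are not known exactly. Their poses are not given: they have to be found in the camera images.
- salt_shaker: Loose round glass salt shaker with a domed grey perforated cap, 90 mm high, 0.1 kg. Round foot 44 mm wide; glass at most 44 mm wide up to 66 mm above the foot, cap above it up to 34 mm wide. Origin: centre of the foot's underside, z up. Starts upright on the rack's plain front deck. Its foot is not quite flat: it may lean up to 3 degrees as it stands.
- rack: Fixed wooden spice rack, 212 (x) by 324 mm (y); steel deck 42 mm above the worktop. Near half (x -100 to -6 mm): plain deck with a 4 mm lip in front. Behind, flush: three 100 mm square inserts at rack x 45 mm, y -100, 0, 100 mm in any order: wide empty well, same well with spice jar, four 24 mm holes. Border 2 mm high. Origin: underside centre, on the worktop; x to the back, y left.
- well_mouth (a point): Centre of the mouth of the wide empty well, at deck height. The round well is 66 mm in diameter, 30 mm deep, with a flat floor and a 2 mm bevelled rim, in the middle of its 100 mm square steel insert. Axes as those of the rack. Deck, inserts and well are smooth polished steel (friction about 0.2).
- spice_jar: Loose cylindrical spice jar, 44 mm in diameter and 109 mm high, with a light flat-topped cap, standing in the other wide well, so its top is 79 mm above the deck. Its well's centre is 100 or 200 mm from the empty well's centre along the rack. Origin: centre of its underside, z up.
Not all that is in view belongs to the job. What is shaped like the salt_shaker but purple is not meant. What is shaped like the part that bears well_mouth but purple is not meant.

How it is judged:
By the outcome, as a careful person would: the job done as asked, in the order asked, and still so for the second after the job is handed in, with the robot touching nothing.
It also fails if it takes over 43 s, if anything falls off the work surface, if the arm or the gripper's body presses on something with over 40 N, if the wrist force passes 120 N, or if a joint passes its speed limit or range.

## Working session

There is one attempt and no reset: what is moved stays moved. The work goes in short steps, Python scripts to look and compute and a tool call to move; the robot and the scene stay as the last step left them, time stands still between calls to the robot, and variables do not carry over. Pictures are saved under pics/ and viewed, at most 10 in all, crops included, and the job is handed in when it is done.

Besides the shell and the picture viewer there is one more tool, called after ">>>" as name([rows], argument=value, ...), one row to a line, values as JSON. carry_out: Moves the arm, as the interface text tells. Its arguments: {"type":"object","properties":{"increments":{"type":"array"},"gripper":{"type":"number"},"force":{"type":"number"}},"required":["increments"]}

```bash
mkdir -p pics
cat > h.py <<'E'
import numpy as np,cv2,pickle
from cell import observe,get_image,sign_off
def cam(n):
    d=get_image(n); f=240/np.tan(np.radians(d['vfov'])/2)
    d['K']=np.array([[f,0,d['cx']],[0,f,d['cy']],[0,0,1.]]); d['D']=np.array(d['dist'],float); d['R']=np.array(d['R']); d['t']=np.array(d['t']); return d
def rays(d,uv):
    p=cv2.undistortPoints(np.array(uv,float).reshape(-1,1,2),d['K'],d['D']).reshape(-1,2)
    return -d['R'].T@d['t'], np.c_[p,np.ones(len(p))]@d['R']
def onplane(d,uv,z):
    c,r=rays(d,uv); return c+r*((z-c[2])/r[:,2])[:,None]
def proj(d,X):
    return cv2.projectPoints(np.array(X,float).reshape(-1,3),cv2.Rodrigues(d['R'])[0],d['t'],d['K'],d['D'])[0].reshape(-1,2)
def cloud(d):
    v,u=np.mgrid[0:480,0:640]; c,r=rays(d,np.c_[u.ravel(),v.ravel()])
    return (c+r*d['depth'].reshape(-1,1)).reshape(480,640,3)
E
python3 - <<'E'
from h import *
for n in('top','side'):
    d=cam(n); cv2.imwrite(f'pics/{n}0.png',d['pixels']); pickle.dump(d,open(n+'.pkl','wb')); print(n,-d['R'].T@d['t'],d['R'][2])
o=observe();print(o['clock'],o['tool_pos'],o['eef_rot'],o['width'])
E
```

```text
top [0.47893816 0.0392137  0.92507547] [ 0.10233376  0.02165369 -0.99451441]
side [0.51796684 0.77098418 0.69681618] [ 0.05320002 -0.75139209 -0.6577079 ]
0.1 [0.1616734  0.60327439 0.23853841] [-3.14012070e+00  8.52371720e-05  2.87982392e+00] 0.99924280090585
```

View pics/top0.png

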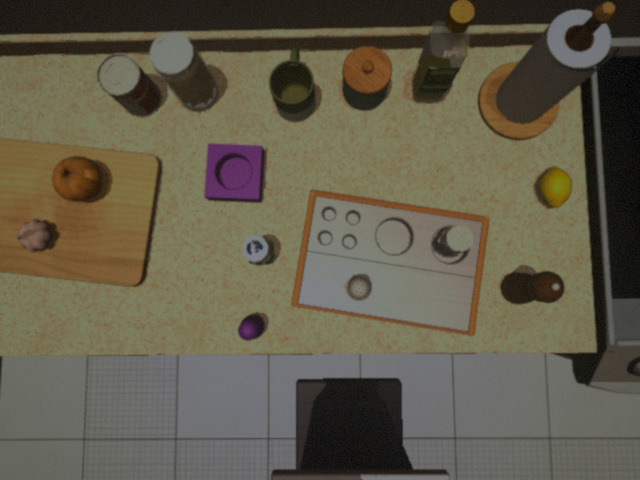

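View pics/side0.png

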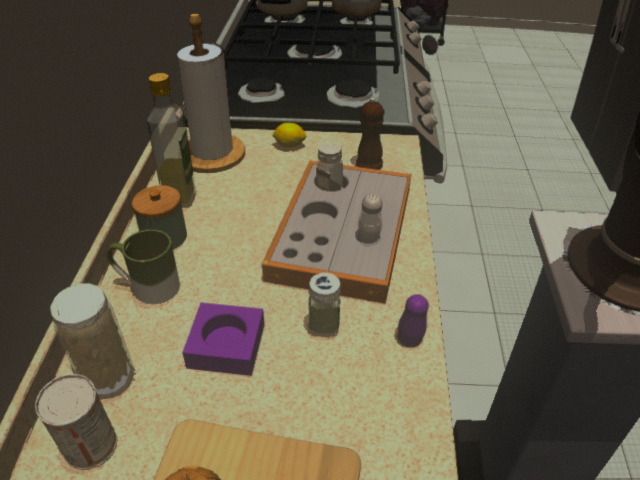

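Top view: the shaker standing on the plain deck is at (358,287). The purple one at (251,327) is a decoy, and the jar at (257,249) is off the rack. The wide empty well is in the middle at (393,237), the four-hole insert is at about (340,227), and the jar is in the right well at (455,242). The purple block at (235,172) is a decoy.

Run:
```python
from h import *
d=pickle.load(open('top.pkl','rb')); s=pickle.load(open('side.pkl','rb'))
P=cloud(d); Q=cloud(s)
hsv=cv2.cvtColor(d['pixels'],cv2.COLOR_BGR2HSV)
# deck pixels by height and low saturation -> rack rectangle
z=P[...,2]; print('deck z',np.median(z[290:310,400:460]),'well floor',np.median(z[232:242,388:398]))
m=((abs(z-.042)<.012)).astype(np.uint8); m[:, :285]=0; m[:,500:]=0; m[:180]=0; m[340:]=0
m=cv2.morphologyEx(m,cv2.MORPH_OPEN,np.ones((3,3)))
c=max(cv2.findContours(m,0,2)[0],key=cv2.contourArea)
W=onplane(d,c.reshape(-1,2),.043)[:,:2]
r=cv2.minAreaRect((W*1000).astype(np.float32)); print('rack rect',r)
# well: dark deep region
wz=((z<.030)&(z>-.01)).astype(np.uint8); wz2=np.zeros_like(wz); wz2[210:262,365:420]=wz[210:262,365:420]
c=max(cv2.findContours(wz2,0,2)[0],key=cv2.contourArea); print('well floor-ish',cv2.fitEllipse(c))
# shaker points
for n,C in(('top',P),('side',Q)):
    for lo,hi in((.055,.085),(.085,.11),(.118,.14)):
        k=(C[...,2]>lo)&(C[...,2]<hi)
        ref=onplane(d,[[358,287]],.13)[0]
        k&=np.hypot(C[...,0]-ref[0],C[...,1]-ref[1])<.05
        p=C[k]; 
        if len(p)>8:
            A=np.c_[2*p[:,:2],np.ones(len(p))]; q=np.linalg.lstsq(A,(p[:,:2]**2).sum(1),rcond=None)[0]
            print(n,lo,len(p),'circ',q[:2],np.sqrt(q[2]+q[0]**2+q[1]**2),'min',p.min(0),'max',p.max(0))
big=np.hstack([cv2.resize(d['pixels'][185:340,290:495],(410*1,310),interpolation=2),cv2.resize(s['pixels'][130:300,255:425],(310,310),interpolation=2)])
cv2.imwrite('pics/crop.png',cv2.convertScaleAbs(big,alpha=1.5))
```

```text
deck z 0.04177789544135796 well floor 0.011684495844634435
rack rect ((528.1421508789062, -58.30848693847656), (322.71295166015625, 211.4751434326172), 80.33390045166016)
well floor-ish ((393.7020263671875, 236.48049926757812), (34.456138610839844, 35.65635681152344), 129.20269775390625)
top 0.055 69 circ [ 4.80882448e-01 -8.79154626e-05] 0.020596409753643557 min [ 0.46052242 -0.02088183  0.07160543] max [0.50114575 0.02016321 0.08482661]
top 0.085 78 circ [4.80772868e-01 4.52807028e-04] 0.018675953302583984 min [ 0.46236894 -0.01813525  0.08501236] max [0.50083625 0.01880346 0.09849039]
top 0.118 355 circ [0.48065218 0.00199814] 0.011977014965281623 min [ 0.46466704 -0.01444284  0.11847549] max [0.49679898 0.01786762 0.13498195]
side 0.055 335 circ [0.47954563 0.00106373] 0.019913565599798653 min [ 0.45782195 -0.00287966  0.05503097] max [0.50125561 0.02350543 0.08497023]
side 0.085 265 circ [0.47927573 0.00228277] 0.016476570650158964 min [4.61380066e-01 1.52552526e-04 8.50567367e-02] max [0.49866941 0.02257667 0.10996744]
side 0.118 220 circ [0.47926362 0.00590003] 0.010806259759111836 min [ 0.46387352 -0.00919384  0.11804017] max [0.49534045 0.02087483 0.13001694]
```

View pics/crop.png

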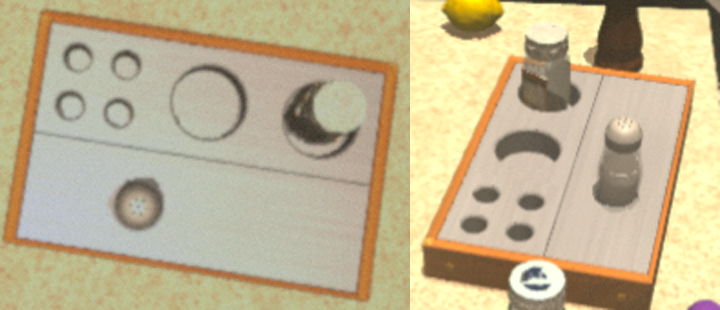

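The crop confirms it: the domed-cap shaker is on the front deck, the empty well is in the middle insert, the spice jar is at the right and the four holes at the left. The deck measures z=0.0418 and the rack 323x211 mm, both matching the given sizes. Rack yaw is about -9.7°, the well is at about (0.5725,-0.066) and the shaker's foot at (0.480,0.000). I'll move above it with the jaws along rack x.

>>> carry_out([
  [[0.398,-0.753,0],[0,0,-0.0294]],
  [[0.398,-0.753,0],[0,0,-0.0294]],
  [[0.398,-0.753,0],[0,0,-0.0294]],
  [[0.398,-0.753,0],[0,0,-0.0294]],
  [[0.398,-0.753,0],[0,0,-0.0294]],
  [[0.398,-0.753,0],[0,0,-0.0294]],
  [[0.398,-0.753,0],[0,0,-0.0294]],
  [[0.398,-0.753,0],[0,0,-0.0294]],
  [[0.398,-0.753,0],[0,0,-0.0294]],
  [[0.398,-0.753,0],[0,0,-0.0294]],
  [[0.398,-0.753,0],[0,0,-0.0294]],
  [[0.398,-0.753,0],[0,0,-0.0294]],
  [[0.398,-0.753,0],[0,0,-0.0294]],
  [[0.398,-0.753,0],[0,0,-0.0294]],
  [[0.398,-0.753,0],[0,0,-0.0294]],
  [[0.398,-0.753,0],[0,0,-0.0294]],
  [[0,0,0],[0,0,0]],
  [[0,0,0],[0,0,0]],
], gripper=1)

```text
clock: 2.35
tool_pos: [0.4797, 0.0018, 0.2389]
eef_rot: [-3.141, 0.0, 1.403]
contact_force: [-0.3, -0.0, 0.1]
width: 0.998
finger_force: 0.0
```

Run:
```python
from h import *
d=pickle.load(open('top.pkl','rb'))
print('well mouth by ray',onplane(d,[[393.7,236.5]],.042), 'model proj',proj(d,[[.5725,-.0659,.042]]))
o=observe();print(o['clock'],o['tool_pos'],o['eef_rot'],o['joint_positions'],o['contact_force'])
```

```text
well mouth by ray [[ 0.57162189 -0.06512527  0.042     ]] model proj [[394.12473015 236.00525616]]
2.35 [0.47966698 0.00177658 0.2389157 ] [-3.14052005e+00  8.40317664e-05  1.40271996e+00] [-0.6475842   0.17107982  0.62301854  1.96831729 -0.11573778  1.03789177
 -0.140493  ] [-0.27569368 -0.04521731  0.06436921]
```

>>> carry_out([
  [[0,-0.01,-0.5],[0,0,0]],
  [[0,-0.01,-0.5],[0,0,0]],
  [[0,0,-0.5],[0,0,0]],
  [[0,0,-0.5],[0,0,0]],
  [[0,0,-0.5],[0,0,0]],
  [[0,0,-0.3],[0,0,0]],
  [[0,0,-0.2],[0,0,0]],
  [[0,0,-0.04],[0,0,0]],
  [[0,0,0],[0,0,0]],
  [[0,0,0],[0,0,0]],
])

```text
clock: 3.6
tool_pos: [0.4806, 0.0003, 0.0879]
eef_rot: [3.141, -0.0, 1.402]
contact_force: [0.0, -0.5, -0.3]
width: 1.002
finger_force: 0.0
```

Run:
```python
from h import *
s=cam('side');o=observe();print(o['tool_pos'],o['contact_force'])
cv2.imwrite('pics/s1.png',cv2.convertScaleAbs(cv2.resize(s['pixels'][110:300,240:460],(660,570),interpolation=2),alpha=1.5))
```

```text
[4.80538862e-01 3.42559686e-04 8.78205506e-02] [-0.36722582  0.15771018  0.15195395]
```

View pics/s1.png

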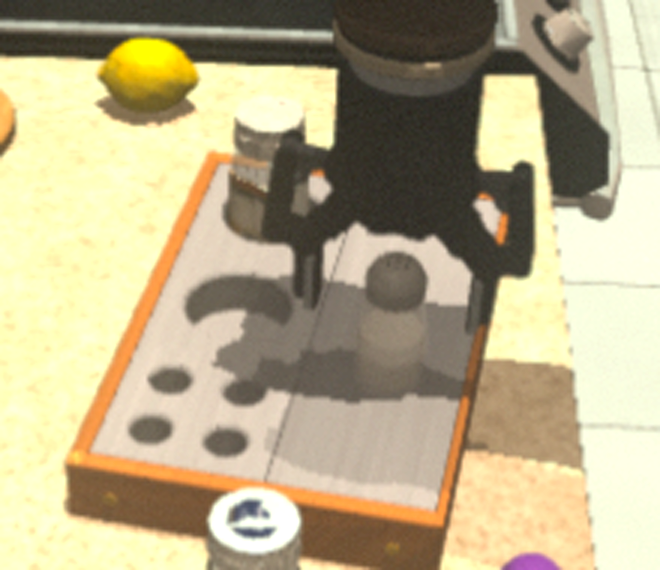

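The open fingers straddle the shaker (crop 393,320), roughly centred, and nothing is touching. I'll close in two stages at low force.

>>> carry_out([
  [[0,0,0],[0,0,0]],
  [[0,0,0],[0,0,0]],
  [[0,0,0],[0,0,0]],
  [[0,0,0],[0,0,0]],
  [[0,0,0],[0,0,0]],
  [[0,0,0],[0,0,0]],
], gripper=0.2, force=20)

```text
clock: 4.4
tool_pos: [0.4801, 0.0003, 0.0873]
eef_rot: [-3.142, 0.0, 1.402]
contact_force: [-0.1, 0.2, -0.9]
width: 0.595
finger_force: 0.0
```

>>> carry_out([
  [[0,0,0],[0,0,0]],
  [[0,0,0],[0,0,0]],
  [[0,0,0],[0,0,0]],
  [[0,0,0],[0,0,0]],
  [[0,0,0],[0,0,0]],
  [[0,0,0],[0,0,0]],
], gripper=-0.4, force=20)

```text
clock: 5.15
tool_pos: [0.4803, 0.0003, 0.0875]
eef_rot: [3.141, -0.0, 1.402]
contact_force: [-1.3, 1.2, 6.1]
width: 0.447
finger_force: 20.0
```

Run:
```python
from h import *
s=cam('side');o=observe();print(o['tool_pos'],o['contact_force'],o['width'],o['finger_force'])
cv2.imwrite('pics/s2.png',cv2.convertScaleAbs(cv2.resize(s['pixels'][110:300,240:460],(660,570),interpolation=2),alpha=1.5))
```

```text
[4.80239744e-01 3.00388773e-04 8.74636466e-02] [-1.46288879  0.12988666  5.41313304] 0.4489292002920945 20.007995556910885
```

View pics/s2.png

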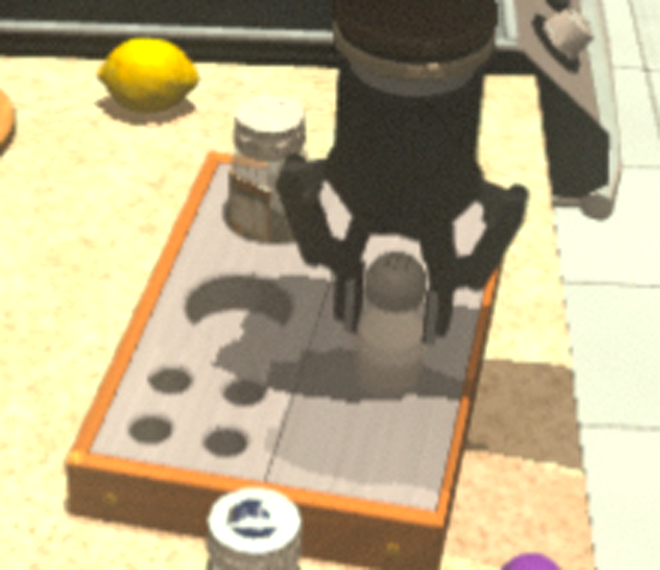

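Gripped at 38 mm, with about 5 N pressing the shaker onto the deck. Sliding toward the well.

>>> carry_out([
  [[0.13,-0.09,0],[0,0,0]],
  [[0.13,-0.09,0],[0,0,0]],
  [[0.13,-0.09,0],[0,0,0]],
  [[0.13,-0.09,0],[0,0,0]],
  [[0.13,-0.09,0],[0,0,0]],
])

```text
clock: 5.82
tool_pos: [0.5129, -0.0219, 0.0875]
eef_rot: [-3.141, -0.001, 1.402]
contact_force: [-1.2, 1.1, 6.4]
width: 0.444
finger_force: 20.1
```

>>> carry_out([
  [[0.13,-0.096,0],[0,0,0]],
  [[0.13,-0.096,0],[0,0,0]],
  [[0.13,-0.096,0],[0,0,0]],
  [[0.13,-0.096,0],[0,0,0]],
])

```text
clock: 6.32
tool_pos: [0.5389, -0.0412, 0.0875]
eef_rot: [-3.142, -0.001, 1.402]
contact_force: [-1.3, 1.8, 5.9]
width: 0.444
finger_force: 20.0
```

>>> carry_out([
  [[0.13,-0.096,0],[0,0,0]],
  [[0.13,-0.096,0],[0,0,0]],
  [[0.13,-0.096,0],[0,0,0]],
  [[0.13,-0.096,0],[0,0,0]],
  [[0.07,-0.04,0],[0,0,0]],
  [[0,0,0],[0,0,0]],
  [[0,0,0],[0,0,0]],
])

```text
clock: 7.2
tool_pos: [0.5679, -0.0624, 0.0871]
eef_rot: [-3.141, -0.0, 1.402]
contact_force: [0.3, -0.2, -1.9]
width: 0.443
finger_force: 19.9
```

Run:
```python
from h import *
s=cam('side');o=observe();print(o['tool_pos'],o['contact_force'],o['width'],o['finger_force'])
a=cv2.resize(s['pixels'][110:300,240:460],(440,380),interpolation=2)
b=cv2.resize(cam('top')['pixels'][170:350,280:500],(350,286),interpolation=2); b=cv2.copyMakeBorder(b,0,94,0,0,0)
cv2.imwrite('pics/s3.png',cv2.convertScaleAbs(np.hstack([a,b]),alpha=1.5))
```

```text
[ 0.56790345 -0.06239334  0.08719023] [-0.42892964  1.32719237 -1.36222178] 0.448697792132126 19.92888649343513
```

View pics/s3.png

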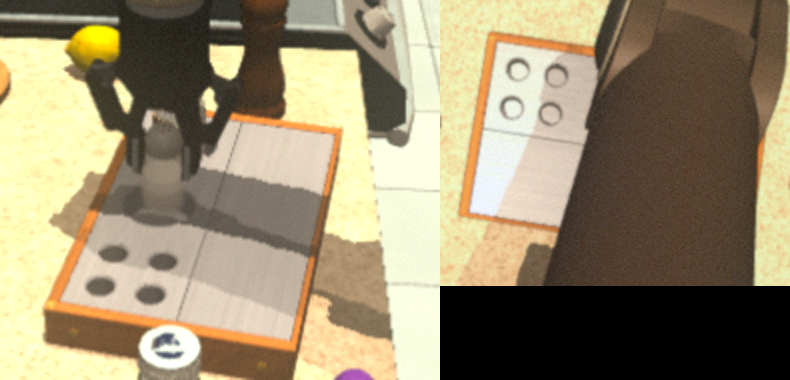

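The shaker hangs over the mouth, free of the deck: the force has gone to minus its weight. I'll centre it, then lower it.

>>> carry_out([
  [[0.08,-0.06,0],[0,0,0]],
  [[0,0,-0.08],[0,0,0]],
  [[0,0,-0.08],[0,0,0]],
  [[0,0,-0.08],[0,0,0]],
  [[0,0,-0.08],[0,0,0]],
  [[0,0,-0.08],[0,0,0]],
  [[0,0,-0.08],[0,0,0]],
  [[0,0,0],[0,0,0]],
])

```text
clock: 8.3
tool_pos: [0.5719, -0.0656, 0.0629]
eef_rot: [-3.141, 0.0, 1.402]
contact_force: [-0.9, -0.1, 0.4]
width: 0.447
finger_force: 19.9
```

>>> carry_out([
  [[0,0,-0.04],[0,0,0]],
  [[0,0,-0.04],[0,0,0]],
  [[0,0,-0.02],[0,0,0]],
  [[0,0,0],[0,0,0]],
])

```text
clock: 8.8
tool_pos: [0.5721, -0.0656, 0.0582]
eef_rot: [-3.141, 0.0, 1.402]
contact_force: [-0.6, -0.5, -0.9]
width: 0.448
finger_force: 20.0
```

>>> carry_out([
  [[0,0,-0.015],[0,0,0]],
  [[0,0,-0.01],[0,0,0]],
  [[0,0,0],[0,0,0]],
])

```text
clock: 9.18
tool_pos: [0.5723, -0.0657, 0.0575]
eef_rot: [3.141, -0.0, 1.402]
contact_force: [-1.9, -0.5, 4.2]
width: 0.449
finger_force: 20.8
```

The shaker is on the floor (4 N contact). I'll open partway, then rise straight up.

>>> carry_out([
  [[0,0,0],[0,0,0]],
  [[0,0,0],[0,0,0]],
  [[0,0,0],[0,0,0]],
  [[0,0,0],[0,0,0]],
  [[0,0,0],[0,0,0]],
], gripper=0.5)

```text
clock: 9.8
tool_pos: [0.5721, -0.0656, 0.057]
eef_rot: [-3.142, 0.0, 1.402]
contact_force: [-0.1, 1.1, 0.1]
width: 0.753
finger_force: 0.0
```

>>> carry_out([
  [[0,0,0.1],[0,0,0]],
  [[0,0,0.2],[0,0,0]],
  [[0,0,0.3],[0,0,0]],
  [[0,0,0.4],[0,0,0]],
  [[0,0,0.5],[0,0,0]],
  [[0,0,0.5],[0,0,0]],
  [[0,0,0.5],[0,0,0]],
  [[0,0,0.5],[0,0,0]],
  [[0,0.6,0.2],[0,0,0]],
  [[0,0.6,0],[0,0,0]],
  [[0,0.6,0],[0,0,0]],
  [[0,0.6,0],[0,0,0]],
  [[0,0.6,0],[0,0,0]],
  [[0,0.6,0],[0,0,0]],
  [[0,0,0],[0,0,0]],
  [[0,0,0],[0,0,0]],
])

```text
clock: 11.8
tool_pos: [0.5722, 0.1136, 0.2178]
eef_rot: [3.141, 0.0, 1.402]
contact_force: [-0.8, -0.5, 0.2]
width: 0.75
finger_force: 0.0
```

Run:
```python
from h import *
s=cam('side');t=cam('top');o=observe();print(o['clock'],o['tool_pos'],o['contact_force'])
for n,d in(('side',s),('top',t)):
    C=cloud(d)
    for nm,c in(('shaker',(.572,-.0657)),('jar',(.5556,-.1645))):
        k=(np.hypot(C[...,0]-c[0],C[...,1]-c[1])<.035)&(C[...,2]>.05)&(C[...,2]<.14); p=C[k]
        if len(p): q=p[p[:,2]>p[:,2].max()-.012]; print(n,nm,'top z',p[:,2].max(),'centre',q[:,:2].mean(0))
a=cv2.resize(s['pixels'][110:300,240:460],(440,380),interpolation=2)
b=cv2.resize(t['pixels'][170:350,280:500],(350,286),interpolation=2); b=cv2.copyMakeBorder(b,0,94,0,0,0)
cv2.imwrite('pics/s4.png',cv2.convertScaleAbs(np.hstack([a,b]),alpha=1.5))
```

```text
11.9 [0.57230775 0.11302143 0.21761209] [ 0.69929644  0.1381914  -0.55807896]
side shaker top z 0.1007298728356033 centre [ 0.57100549 -0.05809901]
side jar top z 0.12005027513194888 centre [ 0.53949379 -0.16442159]
top shaker top z 0.10342745023173772 centre [ 0.57186131 -0.06366423]
top jar top z 0.12470684429795909 centre [ 0.55908942 -0.16089566]
```

View pics/s4.png

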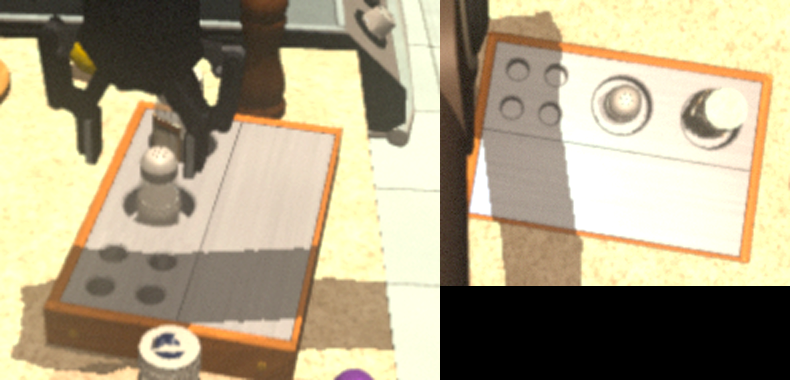

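The shaker stands upright, centred in the well at crop (622,103). Its top is at z≈0.102, as expected (0.042-0.03+0.09). The jar is still standing and the robot is clear of everything.

```bash
python3 -c "from cell import sign_off; print(sign_off())"
```

```text
the job is handed in; nothing more can be done
None
```

The salt shaker was slid along the deck into the wide empty well and released; it stands upright on the well floor with the spice jar still standing next door, and the job was handed in at about 12 s.

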